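# Clear the tester and start its self-check

### The job

A loose control grip has been left lying across the guards of the grey tester, over its green button. Lay it - do not drop it - flat in the empty lane of the blue tray, with its head pointing the same way as the heads of the two finished grips; then start the tester by pressing the green button fully down and letting it spring back up. Do not press the red or the white button, and do not disturb the bottle, the heat gun or the finished grips.

Things in the scene. Friction and masses are not known exactly. Their poses are not given: they have to be found in the camera images.
- grip: loose joystick-like grip, 140 mm long, 0.2 kg, flat underside. x runs from tail to head: black shaft x = -70 to +30 mm, 34 mm wide (y), 28 mm high; grey head with yellow buttons x = +30 to +70 mm, 42 mm wide, 34 mm high. Origin: on the underside at mid length; centre of mass 6 mm towards the head. Starts flat on the guard walls, roughly along y of the green station
- grip_head (a point): centre of the top of the loose grip's head (50 mm from the grip's origin along its x, 34 mm up)
- tray: shallow blue tray, fixed, 190 (x) x 256 mm (y): floor 4 mm thick; three lanes along x, each 80 mm wide and 182 mm long inside, 84 mm apart in y, with 4 mm thick walls between and around, tops 10 mm above the origin. Origin: centre of the underside. Heads point along +x of the tray
- free_card: thin yellow card, 160 x 60 mm, lying flat in the middle of the empty lane on the tray's floor; x along the lane, the way the heads must point. Origin: centre of its underside (at the level of the lane's floor)
- done_a: a finished grip lying in a lane of the tray, same shape, size and axes as the loose grip
- done_b: the other finished grip lying in a lane of the tray, same shape, size and axes as the loose grip
- console: grey tester box, fixed, 160 mm (x) x 270 mm (y) x 50 mm high; the three button stations stand on its top. Origin: centre of its underside
- green_station: steel plate 60 (x) x 72 (y) x 4 mm on the console, carrying the green button between two guard walls (along x, 5 mm thick, at y = +-33 mm: 61 mm apart inside; tops 40 mm above the origin; open towards +-x). Origin: centre of its underside. The three stations stand in a row along y, 80 mm apart, in any order
- red_station: steel plate 60 (x) x 72 (y) x 4 mm on the console, carrying the red button between two guard walls (along x, 5 mm thick, at y = +-33 mm: 61 mm apart inside; tops 40 mm above the origin; open towards +-x). Origin: centre of its underside. The three stations stand in a row along y, 80 mm apart, in any order
- white_station: steel plate 60 (x) x 72 (y) x 4 mm on the console, carrying the white button between two guard walls (along x, 5 mm thick, at y = +-33 mm: 61 mm apart inside; tops 40 mm above the origin; open towards +-x). Origin: centre of its underside. The three stations stand in a row along y, 80 mm apart, in any order
- green_button_top (a point): centre of the top of the green button's round cap (34 mm diameter, pressed straight down); up, it is 26 mm above the station's origin, 14 mm below the guard tops; travels 6 mm
- green_button (a joint): travel of the green start button in m: 0 = up, 0.006 = fully down; its spring (about 5 N at the bottom) pushes it back up
- red_button (a joint): travel of the red stop button in m: 0 = up, 0.006 = fully down; its spring (about 5 N at the bottom) pushes it back up
- white_button (a joint): travel of the white lamp button in m: 0 = up, 0.006 = fully down; its spring (about 5 N at the bottom) pushes it back up
- bottle: clear bottle with green cap, standing loose, 60 mm diameter, 180 mm tall. Origin: centre of its underside
- heat_gun: green heat gun standing loose on its rear end, nozzle up, body 74 mm diameter, 220 mm tall, black handle reaching 137 mm out along its +x at 15 to 65 mm height. Origin: centre of the body's underside
Not all that is in view belongs to the job. What is shaped like the grip but pink is not meant.

How it is judged:
By the outcome, as a careful person would: the job done as asked, in the order asked, and still so for the second after the job is handed in, with the robot touching nothing.
It also fails if it takes over 58 s, if anything falls off the work surface, if the arm or the gripper's body presses on something with over 40 N, if the wrist force passes 120 N, or if a joint passes its speed limit or range.

### The arm

A 7-joint arm with a two-finger parallel gripper is mounted at the origin on the work surface. World frame = base frame: x ahead of the robot, y to its left, z up, the work surface at z = 0. Lengths are in m, angles in rad, forces in N, time in s.
With the tool pointing down it reaches from about 0.4 to 0.9 m from the base axis. Payload 5.5 kg.
Tool frame: the origin (TCP) lies at the very end of the fingers, on their centre line; the grasp point (between the pads) lies bot.grip_depth behind it (bot.grip_depth is the distance from the TCP to the grasp point, in m); z points along the fingers, y is the line along which they close (so a half turn about z gives the same grasp; the last joint's range is limited). The gripper opens to 92 mm and grips with 3 to 60 N. Pads are 19 mm wide; open, the fingers measure 130 mm over their backs; the gripper's body (75 mm by 190 mm) begins 47 mm behind the grasp point.
Start: joints at [1.461, 0.501, -0.427, 1.55, 0.221, 1.138, -0.21], TCP at [0.237, -0.605, 0.203] pointing down, gripper open.
Joint ranges: [-2.88, 2.88], [-0.31, 2.03], [-1.54, 1.56], [0.2, 2.42], [-1.41, 4.55], [0.19, 2.02], [-2.57, 2.57]. Speed limits (rad/s): [2.57, 2.57, 3.14, 3.14, 3.14, 3.14, 3.14].

### API

Orientations are given as a 3x3 rotation matrix whose columns are the frame's x, y, z axes.
In Python, from rig import monitor, cams, order, bot gives the robot as it stands.
- The arm moves only by the tool step_arm, never from a script. Its argument "rows" is one flat list of numbers, 5 for each row, row after row: the closure, from -1 (fully open) to 1 (shut), then the shift along the tool's x, y, z in cm, then the turn about the tool's z in rad. In form: [grip, dx, dy, dz, spin, grip, dx, dy, dz, spin, ...]. A call has 1 to 12 rows; each row is the pose to reach, as a shift and turn from the pose commanded when the call began, along the tool's axes at that moment; what a row does not reach only later rows make up. A row lasts 1/8 s, in which the tool goes at most 62.5 mm and 10.7 degrees, less where a joint would pass 70% of its speed; a pose out of reach is approached as far as the arm can. A call with a gripper value outside its range is refused whole. The fingers move at their own pace and stop on an object; "squeeze" is the grip in N (left out, the last holds). Time passes only in rows, so rows that repeat a pose let the fingers close. It gives the time, the measured TCP pose, the force, the opening and the grip force at its end, in the units of the state.
- monitor.state(): the state, without advancing time (a new reading comes with each control period).
- cams.get_image(name): name is "side" or "top"; returns a dict with "pixels" (480x640x3 uint8, red, green, blue), "mtx" (3x3 intrinsics, pixels), "cam_to_world" (4x4, takes a point from camera to world coordinates). Camera axes: x right, y down, z forward; pixel columns grow to the right and rows downward; lengths in m; the calibration is good to about 2 mm. A picture is of the moment at which its call begins. There is no depth.
- order.job_done(): hands the job in; it is judged then, once.
The state is a dict: "time": time; "joint_positions": joint angles; "joint_velocities": joint speeds; "tau": joint torques, N m; "eef_pos": TCP position; "eef_rot": TCP orientation; "ft_force": force on the tool from outside, world axes, zero at the start; "wrist_torque": the same for the moment, N m; "grip_width": finger opening in m; "gripper_force": force on a finger pad.
Only numpy, scipy, OpenCV 4.12 (cv2) and the standard library are available. Lean on these libraries where they do the work, as an engineer would, in place of code of your own. Each camera call takes 0.05 s, during which the arm holds its last target. There are 200 camera calls.

## Working session

There is one attempt and no reset: what is moved stays moved. The work goes in short steps, Python scripts to look and compute and a tool call to move; the robot and the scene stay as the last step left them, time stands still between calls to the robot, and variables do not carry over. Pictures are saved under pics/ and viewed, at most 10 in all, crops included, and the job is handed in when it is done.

Besides the shell and the picture viewer there is one more tool, called after "Emit:" in YAML: its name, and indented under it one key for each argument. step_arm: Moves the arm, as the interface text tells. Its arguments: {"type":"object","properties":{"rows":{"type":"array","items":{"type":"number"}},"squeeze":{"type":"number"}},"required":["rows"]}

```bash
mkdir -p pics; cat > h.py <<'E'
import numpy as np, cv2
from rig import monitor, cams, order, bot
def shot(n,name=None):
    d=cams.get_image(n)
    if name: cv2.imwrite(f'pics/{name}.png',d['pixels'][:,:,::-1])
    return d
def ray(d,uv,z):
    uv=np.atleast_2d(uv).astype(float)
    T=d['cam_to_world']
    r=np.c_[uv,np.ones(len(uv))]@np.linalg.inv(d['mtx']).T@T[:3,:3].T
    o=T[:3,3]
    return o+r*((z-o[2])/r[:,2])[:,None]
def proj(d,p):
    p=np.atleast_2d(p).astype(float); T=d['cam_to_world']
    c=(p-T[:3,3])@T[:3,:3]; q=c@d['mtx'].T
    return q[:,:2]/q[:,2:]
E
python3 - <<'E'
from h import *
for n in('top','side'):
    d=shot(n,n+'0'); print(n,d['mtx'].round(1).tolist(),d['cam_to_world'].round(3).tolist())
s=monitor.state(); print(s['time'],s['eef_pos'],np.round(s['eef_rot'],3).tolist(),s['grip_width'],bot.grip_depth,s['ft_force'])
E
```

```text
top [[540.8, 0.0, 325.2], [0.0, 540.8, 238.9], [0.0, 0.0, 1.0]] [[0.011, -0.981, 0.194, 0.356], [-1.0, -0.008, 0.013, -0.021], [-0.011, -0.194, -0.981, 1.028], [0.0, 0.0, 0.0, 1.0]]
side [[618.0, 0.0, 327.7], [0.0, 618.0, 249.4], [0.0, 0.0, 1.0]] [[-0.907, -0.272, 0.32, 0.155], [-0.42, 0.583, -0.695, 0.904], [0.002, -0.765, -0.644, 0.924], [0.0, 0.0, 0.0, 1.0]]
0.1 [ 0.23643386 -0.6047407   0.20228267] [[0.931, 0.364, -0.001], [0.364, -0.931, 0.002], [0.0, -0.002, -1.0]] 0.0915178487736411 0.0188 [ 0.51211128  0.76381033 -0.05226454]
```

View pics/top0.png

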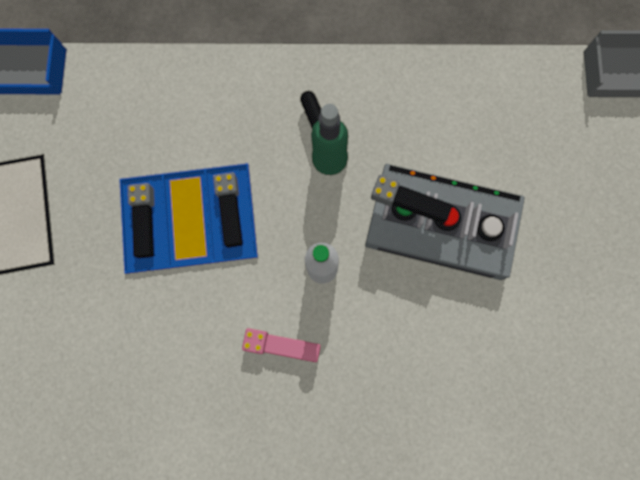

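View pics/side0.png

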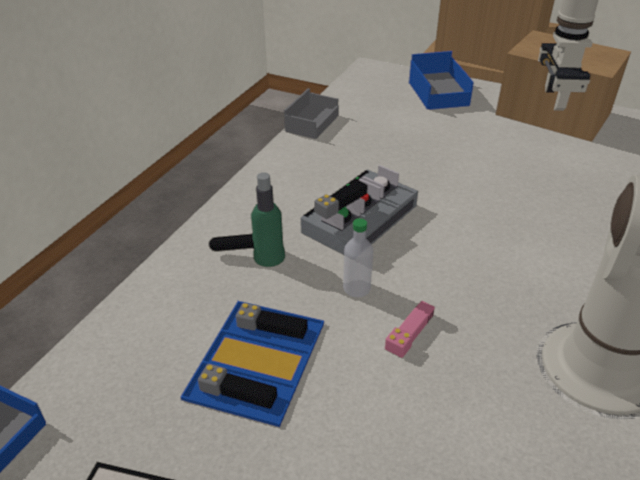

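The top view shows the loose grip lying on the tester, with its head at about (384,187) and its tail near (450,207). The console is at (447,222), with red at (449,217) and white at (492,227); green, at (404,208), is partly hidden. The tray is at (188,219) and its yellow card is at (188,218). The heat gun (330,140), the bottle (321,260) and the other objects are clear of the tester.

Things that could be taken for the grip, by top pixel:
- **Done grips:** (141,220) and (229,210), both in the tray.
- **Pink look-alike:** (282,346).
- **Heat-gun handle:** (311,108), also black.
- **Loose grip:** (410,196), grey and black and lying on the tester. I choose this one.

```bash
python3 - <<'E'
from h import *
t=shot('top'); s=shot('side')
a=t['pixels'][150:290,350:540,::-1]; b=s['pixels'][150:260,280:430,::-1]
a=cv2.resize(a,None,fx=3.2,fy=3.2,interpolation=2); 
cv2.imwrite('pics/crop1.png',a)
hsv=cv2.cvtColor(t['pixels'],cv2.COLOR_RGB2HSV); H,S,V=cv2.split(hsv)
def blobs(m,name,mn=8,roi=None):
    m=m.astype(np.uint8)
    if roi: k=np.zeros_like(m); k[roi[1]:roi[3],roi[0]:roi[2]]=1; m=m*k
    n,l,st,c=cv2.connectedComponentsWithStats(m)
    for i in range(1,n):
        if st[i,4]>=mn: print(name,c[i].round(1),st[i].tolist())
    return l,st
yel=(H>15)&(H<32)&(S>120)&(V>80)
l,st=blobs(yel,'yel',4)
i=1+np.argmax(st[1:,4]); ys,xs=np.where(l==i)
r=cv2.minAreaRect(np.c_[xs,ys].astype(np.float32)); bp=cv2.boxPoints(r); w=ray(t,bp,0.0045)
print('card',w.round(4).tolist(), w.mean(0), np.linalg.norm(np.diff(w,axis=0),axis=1))
blobs((S>120)&((H<8)|(H>172))&(V>80),'red',8,(370,160,530,280))
blobs((S<40)&(V>150),'white',8,(470,200,520,250))
blobs((H>45)&(H<85)&(S>100),'green',4,(370,160,530,280))
blobs(V<45,'black',30,(370,160,530,280))
E
```

```text
yel [412.5 172.5] [412, 172, 2, 2, 4]
yel [228.6 176.8] [227, 175, 5, 5, 19]
yel [218.1 178.1] [216, 176, 5, 5, 22]
yel [432.8 177.6] [432, 177, 3, 2, 5]
yel [187.6 218.1] [171, 178, 35, 81, 2322]
yel [382.1 179.9] [380, 178, 5, 5, 24]
yel [392.9 183.9] [391, 182, 5, 5, 24]
yel [142.5 187.5] [140, 185, 6, 6, 22]
yel [229.8 186.9] [228, 185, 5, 5, 21]
yel [131.9 188.5] [130, 186, 5, 6, 22]
yel [219.2 188.1] [217, 186, 5, 5, 21]
yel [378.1 190.4] [376, 188, 5, 6, 27]
yel [389.  194.3] [387, 192, 5, 6, 24]
yel [142.8 197.4] [141, 195, 5, 6, 23]
yel [132.2 198.7] [130, 196, 5, 6, 22]
yel [249. 334.] [247, 332, 5, 5, 21]
yel [260.  336.1] [258, 334, 5, 6, 22]
yel [246.9 345.1] [245, 343, 5, 5, 22]
yel [257.8 347.2] [256, 345, 5, 5, 20]
card [[0.6753, 0.3018, 0.0045], [0.6805, 0.2428, 0.0045], [0.5229, 0.2223, 0.0045], [0.5179, 0.2797, 0.0045]] [0.59913615 0.26164458 0.0045    ] [0.0592806  0.15889484 0.05757717]
red [452.2 217. ] [445, 207, 14, 19, 172]
white [470.8 208.8] [470, 203, 3, 14, 22]
white [476.9 217.9] [474, 205, 7, 30, 49]
white [513.6 227.6] [510, 213, 8, 31, 59]
white [492.4 225.6] [484, 217, 18, 18, 240]
white [518.1 242.2] [516, 230, 4, 20, 46]
green [453.8 182.5] [451, 181, 7, 4, 24]
green [474.8 187.5] [472, 186, 7, 4, 24]
green [496.  192.5] [493, 191, 7, 4, 26]
green [403.  211.2] [396, 206, 17, 11, 116]
black [399.1 169.8] [390, 167, 19, 7, 68]
black [422.5 175.3] [415, 173, 15, 6, 52]
black [443.5 180.3] [436, 177, 15, 7, 54]
black [464.3 185.2] [457, 182, 15, 7, 56]
black [422. 208.] [391, 187, 70, 45, 1425]
black [485.6 190.2] [478, 187, 16, 7, 57]
black [508.7 195.7] [499, 192, 20, 8, 73]
black [487.3 232.4] [478, 215, 27, 27, 190]
```

View pics/crop1.png

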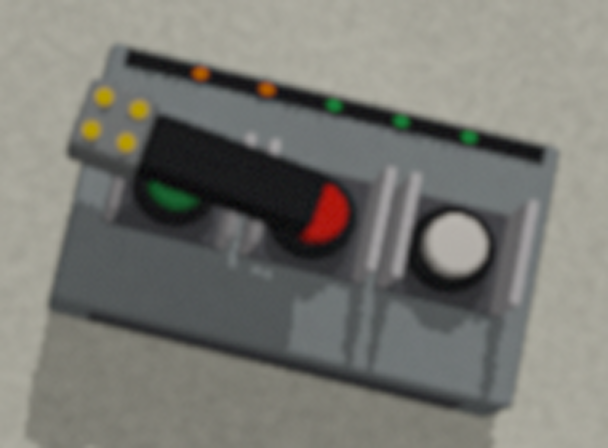

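The crop confirms the choice: grey head with four yellow buttons at top (385,187), black shaft, lying over the green button at (403,211). Its tail hangs over red. Next I measure its pose in both views.

```bash
python3 - <<'E'
from h import *
t=shot('top'); s=shot('side')
def dots(d,roi):
    H,S,V=cv2.split(cv2.cvtColor(d['pixels'],cv2.COLOR_RGB2HSV))
    m=((H>15)&(H<32)&(S>110)&(V>80)).astype(np.uint8)
    k=np.zeros_like(m); k[roi[1]:roi[3],roi[0]:roi[2]]=1
    n,l,st,c=cv2.connectedComponentsWithStats(m*k)
    return np.array([c[i] for i in range(1,n) if st[i,4]>=6])
def black(d,roi,th=32):
    g=d['pixels'].max(2); m=(g<th).astype(np.uint8); k=np.zeros_like(m); k[roi[1]:roi[3],roi[0]:roi[2]]=1
    return m*k
dt=dots(t,(370,170,402,205)); ds=dots(s,(305,190,350,225)); print(len(dt),ds.round(1).tolist())
P=ray(t,dt,0.1245); print('top dots',P.round(4).tolist(),P.mean(0).round(4))
Q=ray(s,ds,0.1245); print('side dots',Q.round(4).tolist(),Q.mean(0).round(4))
# triangulate centroid
def tri(a,b):
    A=[];B=[]
    for d,uv in((t,a),(s,b)):
        p0=d['cam_to_world'][:3,3]; r=ray(d,uv,0)[0]-p0; r/=np.linalg.norm(r); M=np.eye(3)-np.outer(r,r); A.append(M);B.append(M@p0)
    return np.linalg.solve(sum(A),sum(B))
print('tri',tri(dt.mean(0),ds.mean(0)).round(4))
e=(P[np.argsort(P[:,1])[2:]].mean(0)-P[np.argsort(P[:,1])[:2]].mean(0)); print('yaw dots',np.degrees(np.arctan2(e[1],e[0])))
# shaft corners from crop
c=np.array([[350+325/3.2,150+180/3.2],[350+305/3.2,150+232/3.2],[350+162/3.2,150+115/3.2]])
C=ray(t,c,0.118); print('shaft',C.round(4).tolist())
x=P.mean(0)-C[:2].mean(0); print('head->tail',np.linalg.norm(x[:2]),np.degrees(np.arctan2(x[1],x[0])))
print('card tray heads', ray(t,dots(t,(210,170,240,195)).mean(0),0.0385), ray(t,dots(t,(125,180,150,205)).mean(0),0.0385))
W=ray(t,[[492.4,225.6],[450.,216]],0.076); print('white,red~',W.round(4).tolist())
cc=ray(t,[[350+125/3.2,150+52/3.2],[350+548/3.2,150+155/3.2]],0.05); v=cc[0]-cc[1]; print('console row yaw',np.degrees(np.arctan2(v[1],v[0])))
print('heat gun ~',ray(t,[[330,118],[330,165]],0.2).round(3).tolist(),'bottle cap',ray(t,[321,253],0.18).round(3))
E
```

```text
4 [[326.2, 196.0], [332.6, 199.1], [319.5, 199.2], [326.0, 203.0]]
top dots [[0.6404, -0.1069, 0.1245], [0.6331, -0.1254, 0.1245], [0.6213, -0.0994, 0.1245], [0.6145, -0.1183, 0.1245]] [ 0.6273 -0.1125  0.1245]
side dots [[0.6342, -0.1268, 0.1245], [0.6163, -0.1221, 0.1245], [0.6425, -0.1093, 0.1245], [0.6233, -0.1024, 0.1245]] [ 0.6291 -0.1152  0.1245]
tri [ 0.6272 -0.1122  0.1268]
yaw dots 69.30104311285683
shaft [[0.5956, -0.227, 0.118], [0.5666, -0.2153, 0.118], [0.6315, -0.1395, 0.118]]
head->tail 0.1180802304006471 66.9402076788516
card tray heads [[0.65979647 0.1864983  0.0385    ]] [[0.63793349 0.35092978 0.0385    ]]
white,red~ [[0.5713, -0.3085, 0.076], [0.5884, -0.2331, 0.076]]
console row yaw 75.99790498557819
heat gun ~ [[0.721, -0.016, 0.2], [0.641, -0.016, 0.2]] bottle cap [[ 0.501 -0.003  0.18 ]]
```

```bash
cat >> h.py <<'E'
def go(x,y,z,yaw):
    s=monitor.state(); R=np.array(s['eef_rot']); p=np.array(s['eef_pos'])
    d=R.T@(np.array([x,y,z])-p)*100; cy=np.arctan2(R[1,0],R[0,0])
    a=(cy-np.radians(yaw)+np.pi)%(2*np.pi)-np.pi
    print('t',round(s['time'],2),'pos',p.round(4),'yaw',np.degrees(cy).round(2),'q',np.round(s['joint_positions'],2),'F',np.round(s['ft_force'],1),'w',round(s['grip_width'],4))
    print('rows: dx dy dz cm',d.round(2),'spin',a.round(3))
E
python3 -c "
from h import *
go(.6115,-.154,.2,68)"
```

```text
t 0.3 pos [ 0.2367 -0.6051  0.2029] yaw 21.36 q [ 1.46  0.5  -0.43  1.55  0.22  1.14 -0.21] F [-1.  -0.1 -0. ] w 0.0918
rows: dx dy dz cm [ 51.34 -28.36   0.31] spin -0.814
```

Emit:
step_arm:
  rows: [-1,3,-1.6,0,-0.05,-1,8,-4.4,0,-0.13,-1,13,-7.2,0,-0.21,-1,18,-10,0,-0.29,-1,23,-12.7,0,-0.37,-1,28,-15.5,0,-0.45,-1,33,-18.2,0,-0.53,-1,38,-21,0,-0.61,-1,43,-23.8,0,-0.69,-1,47,-26,0,-0.75,-1,50,-27.6,0,-0.8,-1,51.3,-28.4,0.3,-0.814]
  squeeze: 20

```text
time: 1.8
eef_pos: [0.6123, -0.1515, 0.2004]
eef_rot: [[0.372, 0.928, 0.001], [0.928, -0.372, 0.001], [0.001, 0.0, -1.0]]
ft_force: [-0.2, 0.3, -0.1]
grip_width: 0.0918
gripper_force: 0.0
```

```bash
python3 -c "
from h import *
go(.6115,-.154,.098,68)"
```

```text
t 1.8 pos [ 0.6123 -0.1515  0.2004] yaw 68.19 q [ 0.73  0.54 -0.74  1.6   0.38  1.16 -0.48] F [-0.2  0.3 -0.1] w 0.0918
rows: dx dy dz cm [-2.800e-01  1.000e-02  1.024e+01] spin 0.003
```

Emit:
step_arm:
  rows: [-1,-0.1,0,3,0,-1,-0.1,0,6,0,-1,-0.1,0,8,0,-1,-0.1,0,9.5,0,-1,-0.1,0,10.2,0,-1,-0.1,0,10.2,0]

```text
time: 2.55
eef_pos: [0.6108, -0.155, 0.0983]
eef_rot: [[0.375, 0.927, 0.0], [0.927, -0.375, 0.0], [0.0, -0.0, -1.0]]
ft_force: [0.5, 0.6, -0.1]
grip_width: 0.0918
gripper_force: 0.0
```

```bash
python3 - <<'E'
from h import *
go(.6115,-.154,.098,68)
a=shot('top')['pixels'][150:250,350:500]; b=shot('side')['pixels'][130:250,270:420]
o=np.vstack([cv2.resize(x,(450,300),interpolation=2) for x in(a,b)])[:,:,::-1]
cv2.imwrite('pics/g1.png',o)
E
```

```text
t 2.55 pos [ 0.6108 -0.155   0.0983] yaw 67.99 q [ 0.69  0.64 -0.68  1.68  0.47  0.98 -0.54] F [ 0.5  0.6 -0.1] w 0.0918
rows: dx dy dz cm [0.12 0.03 0.03] spin -0.0
```

View pics/g1.png

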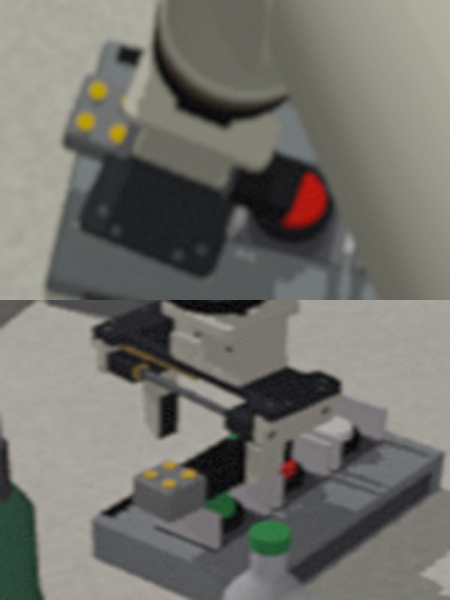

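The fingers straddle the shaft behind the head: side-view fingers are at crop (160,405) and (265,470), with the shaft between them. I'll close, then lift.

Emit:
step_arm:
  rows: [0,0,0,0,0,1,0,0,0,0,1,0,0,0,0,1,0,0,0,0,1,0,0,0,0,1,0,0,0,0,1,0,0,0,0,1,0,0,0,0]
  squeeze: 25

```text
time: 3.65
eef_pos: [0.6107, -0.1549, 0.0982]
eef_rot: [[0.375, 0.927, 0.0], [0.927, -0.375, 0.0], [0.0, 0.0, -1.0]]
ft_force: [0.1, -0.3, -0.3]
grip_width: 0.0162
gripper_force: 0.0
```

```bash
python3 - <<'E'
from h import *
go(.6115,-.154,.098,68)
a=shot('top')['pixels'][150:250,350:500]; b=shot('side')['pixels'][130:250,270:420]
o=np.vstack([cv2.resize(x,(450,300),interpolation=2) for x in(a,b)])[:,:,::-1]
cv2.imwrite('pics/g2.png',o)
E
```

```text
t 3.65 pos [ 0.6107 -0.1549  0.0982] yaw 68.0 q [ 0.69  0.64 -0.68  1.68  0.47  0.98 -0.54] F [ 0.1 -0.3 -0.3] w 0.0162
rows: dx dy dz cm [0.11 0.04 0.02] spin 0.0
```

View pics/g2.png

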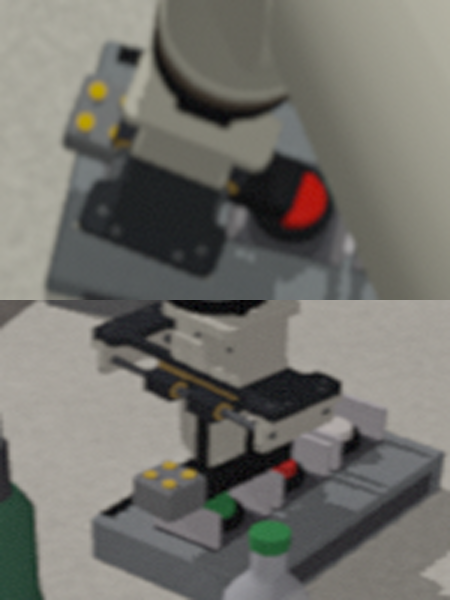

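```bash
python3 - <<'E'
from h import *
s=shot('side');st=monitor.state(); p=np.array(st['eef_pos']);R=np.array(st['eef_rot']); w=st['grip_width']; print(w, st['gripper_force'])
b=cv2.resize(s['pixels'][150:230,290:390],(800,600),interpolation=2)[:,:,::-1].copy()
for off,c in((0,(0,0,255)),(.02,(0,255,255)),(-.02,(255,0,255)),(.04,(0,255,0))):
    for sy in(-w/2,w/2):
        u=proj(s,p+R[:,1]*sy+np.array([0,0,off]))[0]; q=((u-[290,150])*[8,7.5]).astype(int)
        cv2.circle(b,tuple(int(v) for v in q),6,c,2)
cv2.imwrite('pics/g3.png',b)
E
```

```text
0.004567630809189422 0.0
```

View pics/g3.png

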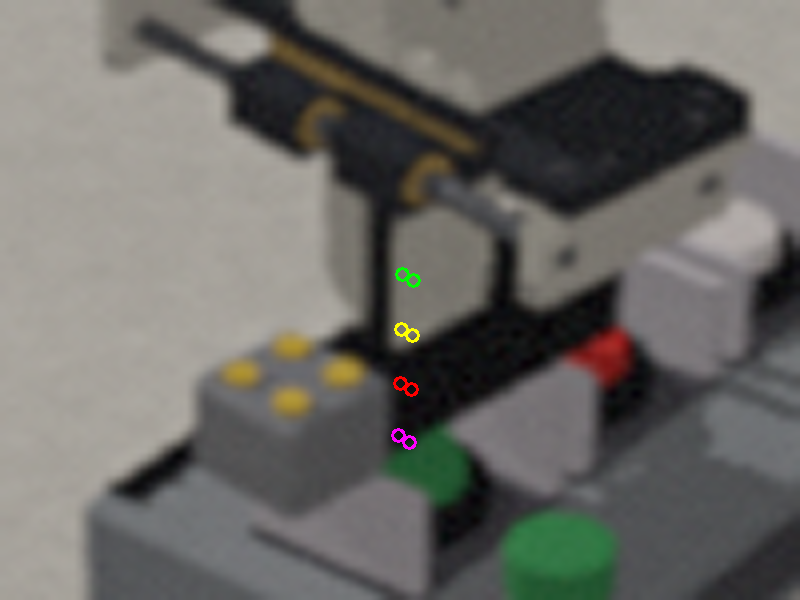

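```bash
python3 - <<'E'
from h import *
s=shot('side');st=monitor.state(); p=np.array(st['eef_pos']);R=np.array(st['eef_rot'])
for sy in(-.046,.046,-.065,.065):
  for off in (0,.02,.03): print(sy,off,((proj(s,p+R[:,1]*sy+np.array([0,0,off]))[0]-[270,130])*[3,2.5]+[0,300]).round(0))
print(st['grip_width'],st['gripper_force'],st['ft_force'])
g1=cv2.imread('pics/g1.png')[360:510,120:320]; cv2.imwrite('pics/g4.png',cv2.resize(g1,(800,600)))
E
```

```text
-0.046 0 [255. 501.]
-0.046 0.02 [256. 483.]
-0.046 0.03 [256. 473.]
0.046 0 [171. 458.]
0.046 0.02 [171. 440.]
0.046 0.03 [171. 431.]
-0.065 0 [273. 510.]
-0.065 0.02 [274. 492.]
-0.065 0.03 [274. 483.]
0.065 0 [154. 449.]
0.065 0.02 [154. 431.]
0.065 0.03 [154. 422.]
0.0018100198574298283 0.0 [-0.51337869  0.2341739  -0.18110065]
```

View pics/g4.png

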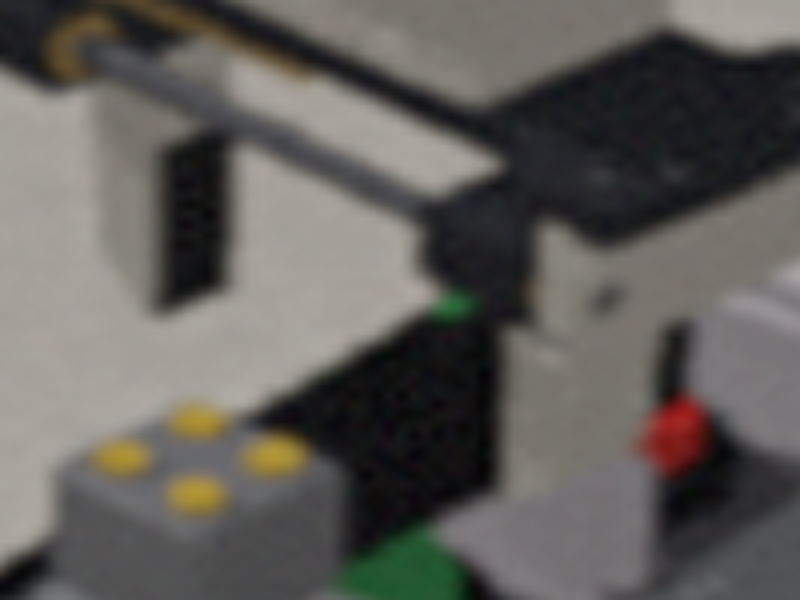

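The fingers shut above the shaft without touching it. In the side view the fingertips end about 25–30 mm above the reported TCP, while the grip's height agrees with both cameras. I'll quantify that offset.

```bash
python3 - <<'E'
from h import *
from scipy.optimize import least_squares
s=shot('side');st=monitor.state(); p=np.array(st['eef_pos']);R=np.array(st['eef_rot'])
obs=(np.array([[160,437],[177.5,431]])-[0,300])/[3,2.5]+[270,130]
def f(v,free):
    o=R@np.array([v[0],0.046,-v[1]])
    return np.concatenate([(proj(s,p+o+R[:,0]*k)[0]-q) for k,q in zip((.0095,-.0095),obs)])
r=least_squares(lambda v:f(v,0),[0,0]); print(r.x,r.fun)
# g3 closed: near finger outer face bottom corners
obs2=np.array([[393,350],[490,312]])/[8,7.5]+[290,150]
for th in(.012,.019):
    g=lambda v:np.concatenate([(proj(s,p+R@np.array([v[0]+k,-th-.002,-v[1]]))[0]-q) for k,q in zip((.0095,-.0095),obs2)])
    r=least_squares(g,[0,0]); print(th,r.x,r.fun)
E
```

```text
[0.0022367  0.02743125] [-0.1026148   0.3824186   0.10669789 -0.38279606]
0.012 [0.00017527 0.02777198] [ 3.00692802 -0.88663024 -3.06933029  0.86495977]
0.019 [0.00722454 0.03471215] [ 2.98042507 -0.87210178 -3.04278117  0.85041247]
```

The tips are about 27 mm above the reported TCP (pad-corner fit, residual under 0.4 px). I'll reopen, go 27 mm lower and grasp again.

Emit:
step_arm:
  rows: [-1,0,0,-0.5,0,-1,0,0,-0.5,0,-1,0,0,-0.5,0,-1,0,0,-0.5,0,-1,0,0,-0.5,0,-1,0,0,-0.5,0,-1,0,0,-0.5,0,-1,0,0,-0.5,0,-1,0,0,-0.5,0]

```text
time: 5.03
eef_pos: [0.6107, -0.1549, 0.1032]
eef_rot: [[0.375, 0.927, 0.0], [0.927, -0.375, -0.0], [-0.0, 0.0, -1.0]]
ft_force: [-0.2, 0.8, -0.7]
grip_width: 0.0865
gripper_force: 0.0
```

Emit:
step_arm:
  rows: [-1,0.1,0,0.8,0,-1,0.1,0,1.8,0,-1,0.1,0,2.6,0,-1,0.1,0,3.2,0,-1,0.1,0,3.2,0]

```text
time: 5.65
eef_pos: [0.6106, -0.1539, 0.0705]
eef_rot: [[0.375, 0.927, -0.001], [0.927, -0.375, 0.0], [-0.0, -0.001, -1.0]]
ft_force: [-0.9, 0.1, 0.4]
grip_width: 0.0918
gripper_force: 0.0
```

Emit:
step_arm:
  rows: [1,0,0,0,0,1,0,0,0,0,1,0,0,0,0,1,0,0,0,0,1,0,0,0,0,1,0,0,0,0,1,0,0,0,0,1,0,0,0,0,1,0,0,0,0,1,0,0,0,0]
  squeeze: 25

```text
time: 6.9
eef_pos: [0.6111, -0.154, 0.0713]
eef_rot: [[0.375, 0.927, 0.0], [0.927, -0.375, -0.0], [0.0, 0.0, -1.0]]
ft_force: [0.1, -0.4, 0.3]
grip_width: 0.0338
gripper_force: 24.8
```

Emit:
step_arm:
  rows: [1,0,0,-0.8,0,1,0,0,-2.5,0,1,0,0,-5,0,1,0,0,-8,0,1,0,0,-11,0,1,0,0,-14,0,1,0,0,-17,0,1,0,0,-19,0,1,0,0,-20,0,1,0,0,-20,0]

```text
time: 8.15
eef_pos: [0.6112, -0.154, 0.2716]
eef_rot: [[0.375, 0.927, 0.001], [0.927, -0.375, -0.0], [-0.0, 0.001, -1.0]]
ft_force: [-0.1, 0.0, -3.0]
grip_width: 0.0339
gripper_force: 24.8
```

```bash
python3 - <<'E'
from h import *
go(.599,.2616,.271,7.7)
t=shot('top','t2');s=shot('side','s2')
a=t['pixels'];b=s['pixels']
for nm,d in(('t',t),('s',s)):
    H,S,V=cv2.split(cv2.cvtColor(d['pixels'],cv2.COLOR_RGB2HSV))
    m=((H>15)&(H<32)&(S>110)&(V>80)).astype(np.uint8)
    n,l,q,c=cv2.connectedComponentsWithStats(m); print(nm,[(c[i].round(1).tolist(),int(q[i,4])) for i in range(1,n) if q[i,4]>6 and (c[i][0]>300)])
o=np.hstack([a[130:290,300:540],b[60:260,210:450][:160]])
o=np.vstack([cv2.resize(a[100:290,300:560],(520,300)),cv2.resize(b[40:260,210:510],(520,300))])
cv2.imwrite('pics/g5.png',o[:,:,::-1])
E
```

```text
t 8.15 pos [ 0.6112 -0.154   0.2716] yaw 68.0 q [ 0.75  0.48 -0.76  1.52  0.34  1.28 -0.44] F [-0.1  0.  -3. ] w 0.0339
rows: dx dy dz cm [ 38.08 -16.7    0.04] spin 1.052
t [([395.7, 135.9], 43), ([390.7, 148.8], 46), ([401.9, 166.2], 18), ([447.8, 184.4], 11)]
s [([442.6, 5.1], 17), ([454.4, 5.1], 12), ([469.3, 3.9], 31), ([483.2, 3.6], 22), ([522.0, 1.8], 8), ([536.1, 2.0], 10), ([542.8, 2.3], 16), ([551.3, 0.9], 7), ([448.7, 13.9], 49), ([504.3, 4.3], 7), ([459.9, 6.0], 12), ([515.5, 6.6], 11), ([528.7, 6.4], 15), ([543.8, 19.7], 166), ([465.1, 9.3], 9), ([472.3, 11.1], 10), ([524.2, 12.8], 32), ([533.2, 17.5], 51), ([442.2, 12.5], 10), ([456.0, 14.4], 14), ([476.0, 16.5], 50), ([513.8, 12.2], 8), ([464.9, 17.6], 15), ([485.6, 13.7], 7), ([491.2, 17.1], 33), ([513.4, 21.8], 34), ([455.0, 20.7], 7), ([440.1, 22.3], 10), ([521.9, 24.1], 18), ([462.1, 23.9], 7), ([477.6, 23.3], 7), ([457.2, 26.2], 9), ([467.1, 26.9], 7), ([480.6, 27.4], 12), ([556.1, 26.4], 12), ([450.5, 28.4], 8), ([472.3, 29.3], 7), ([528.7, 28.9], 18), ([554.0, 30.0], 15), ([485.7, 31.0], 12), ([492.5, 34.3], 33)
[... 1498 characters left out ...]
], 12), ([538.3, 112.1], 62), ([561.6, 106.3], 7), ([565.1, 109.5], 8), ([568.6, 110.0], 7), ([603.8, 115.6], 47), ([526.6, 111.0], 21), ([595.9, 111.4], 16), ([554.0, 111.7], 7), ([563.0, 115.3], 7), ([326.5, 115.0], 12), ([516.2, 116.4], 41), ([545.6, 117.8], 17), ([319.2, 118.2], 13), ([333.8, 118.4], 14), ([595.3, 118.0], 7), ([524.2, 119.8], 8), ([533.9, 121.6], 18), ([572.2, 127.0], 43), ([585.6, 122.8], 19), ([326.3, 122.0], 13), ([545.6, 123.8], 13), ([561.4, 124.1], 9), ([593.6, 128.5], 39), ([540.7, 124.6], 7), ([552.6, 128.2], 11), ([580.1, 132.3], 32), ([569.0, 131.9], 7), ([590.8, 137.2], 9), ([397.1, 330.4], 15), ([406.1, 334.6], 17), ([392.0, 336.5], 16), ([401.0, 341.2], 19)]
```

View pics/g5.png

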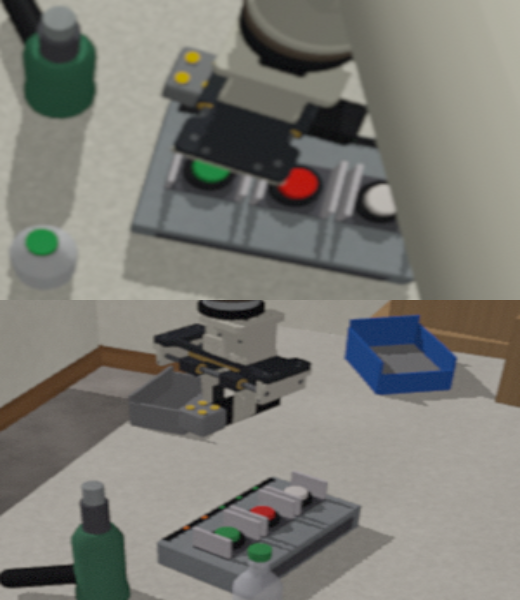

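The grip is held level: side view head dots at (326,118), nothing else moved, and the green button is now visible. Next I carry it high over the heat gun to the tray.

Emit:
step_arm:
  rows: [1,1.5,-0.6,0,0.03,1,4.5,-1.9,0,0.12,1,8.5,-3.6,0,0.22,1,12.5,-5.3,0,0.33,1,16.5,-7,0,0.44,1,20.5,-8.7,0,0.55,1,24.5,-10.3,0,0.66,1,28.5,-12,0,0.77,1,32.5,-13.7,0,0.88,1,35.5,-15,0,0.97,1,37.6,-15.9,0,1.03,1,38.4,-16.2,0,1.052]

```text
time: 9.75
eef_pos: [0.6034, 0.2646, 0.2698]
eef_rot: [[0.991, 0.137, -0.003], [0.137, -0.991, 0.0], [-0.002, -0.0, -1.0]]
ft_force: [1.0, -0.4, -3.1]
grip_width: 0.0339
gripper_force: 24.8
```

```bash
python3 - <<'E'
from h import *
go(.605,.2624,.06,7.7)
t=shot('top','t3');s=shot('side','s3')
for nm,d,roi in(('t',t,(370,160,530,280)),('s',s,(300,170,420,245))):
    H,S,V=cv2.split(cv2.cvtColor(d['pixels'],cv2.COLOR_RGB2HSV)); k=np.zeros_like(H); k[roi[1]:roi[3],roi[0]:roi[2]]=1
    for c,m in(('green',(H>45)&(H<85)&(S>100)),('red',(S>120)&((H<8)|(H>172))&(V>80))):
        n,l,q,ce=cv2.connectedComponentsWithStats((m&(k>0)).astype(np.uint8))
        for i in range(1,n):
            if q[i,4]>40: print(nm,c,ce[i].round(1),q[i].tolist(),ray(d,ce[i],.076).round(4))
E
```

```text
t 9.75 pos [0.6034 0.2646 0.2698] yaw 7.87 q [-0.02  0.5  -0.63  1.44  0.3   1.3  -2.11] F [ 1.  -0.4 -3.1] w 0.0339
rows: dx dy dz cm [ 0.18  0.25 20.98] spin 0.003
t green [405.2 205.5] [395, 195, 21, 22, 349] [[ 0.6074 -0.1527  0.076 ]]
t red [448.5 215.5] [439, 206, 20, 20, 317] [[ 0.5893 -0.2305  0.076 ]]
s green [342.1 210.8] [334, 207, 15, 11, 95] [[ 0.6053 -0.1513  0.076 ]]
s green [359.3 224.6] [353, 218, 14, 14, 153] [[ 0.5492 -0.1201  0.076 ]]
s red [362.1 194.7] [355, 191, 14, 10, 84] [[ 0.5879 -0.2304  0.076 ]]
```

Emit:
step_arm:
  rows: [1,0,0,2,0,1,0,0,5,0,1,0,0,8.5,0,1,0,0,12,0,1,0,0,15.5,0,1,0,0,19,0,1,0,0,22,0,1,0,0,24,0,1,0,0,24.5,0,1,0,0,24.5,0]

```text
time: 11.1
eef_pos: [0.6051, 0.2626, 0.0265]
eef_rot: [[0.991, 0.134, 0.0], [0.134, -0.991, 0.0], [0.0, -0.0, -1.0]]
ft_force: [0.2, 1.2, -2.2]
grip_width: 0.0339
gripper_force: 24.8
```

```bash
python3 - <<'E'
from h import *
go(.605,.2624,-.0142,7.7)
t=shot('top','t4');s=shot('side','s4')
for nm,d,roi in(('t',t,(150,140,215,220)),('s',s,(190,290,300,400))):
    H,S,V=cv2.split(cv2.cvtColor(d['pixels'],cv2.COLOR_RGB2HSV)); k=np.zeros_like(H); k[roi[1]:roi[3],roi[0]:roi[2]]=1
    n,l,q,ce=cv2.connectedComponentsWithStats(((H>15)&(H<32)&(S>120)&(V>80)&(k>0)).astype(np.uint8))
    print(nm,[(ce[i].round(1).tolist(),int(q[i,4]), ray(d,ce[i],.0785)[0].round(4).tolist()) for i in range(1,n) if q[i,4]>6])
o=np.vstack([cv2.resize(t['pixels'][130:290,90:290],(420,300)),cv2.resize(s['pixels'][250:420,150:390],(420,300))])
cv2.imwrite('pics/g6.png',o[:,:,::-1])
E
```

```text
t 11.1 pos [0.6051 0.2626 0.0265] yaw 7.71 q [-0.08  0.75 -0.53  1.64  0.46  0.88 -2.23] F [ 0.2  1.2 -2.2] w 0.0339
rows: dx dy dz cm [-0.02  0.02  4.07] spin 0.0
t []
s [([266.2, 306.6], 17, [0.611, 0.1949, 0.0785]), ([252.5, 332.9], 14, [0.6008, 0.2646, 0.0785]), ([261.9, 362.3], 1392, [0.5513, 0.3172, 0.0785]), ([209.0, 367.1], 20, [0.629, 0.3651, 0.0785]), ([219.1, 369.9], 22, [0.6099, 0.363, 0.0785]), ([204.0, 375.5], 18, [0.6267, 0.3842, 0.0785]), ([214.0, 378.5], 20, [0.6078, 0.3824, 0.0785])]
```

View pics/g6.png

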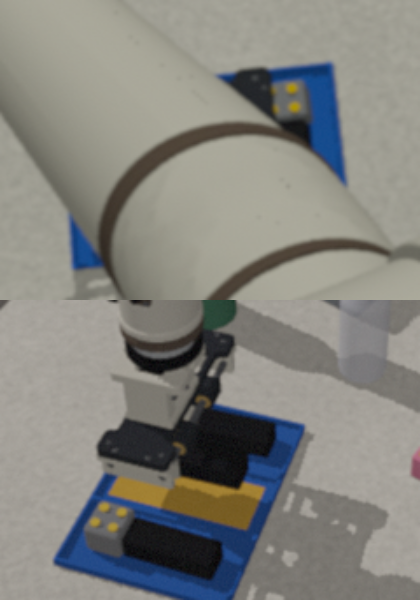

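Top view: the arm covers the card. Side view: the grip hangs over the card lane with its head to the left (+x), its tail at crop (245,465), and the done grips untouched. I'll lower it gently.

Emit:
step_arm:
  rows: [1,0,0,1,0,1,0,0,2,0,1,0,0,3,0,1,0,0,3.5,0,1,0,0,3.7,0,1,0,0,3.8,0,1,0,0,3.8,0]

```text
time: 12.08
eef_pos: [0.605, 0.2628, -0.0115]
eef_rot: [[0.991, 0.134, 0.0], [0.134, -0.991, 0.0], [0.001, -0.0, -1.0]]
ft_force: [0.2, -0.9, -2.0]
grip_width: 0.0335
gripper_force: 24.8
```

Emit:
step_arm:
  rows: [1,0,0,0.1,0,1,0,0,0.15,0,1,0,0,0.2,0,1,0,0,0.2,0]

```text
time: 12.58
eef_pos: [0.6047, 0.2627, -0.0138]
eef_rot: [[0.991, 0.134, 0.0], [0.134, -0.991, -0.0], [-0.0, 0.0, -1.0]]
ft_force: [0.1, 0.8, -2.4]
grip_width: 0.0339
gripper_force: 24.8
```

Emit:
step_arm:
  rows: [1,0,0,0.05,0,1,0,0,0.1,0,1,0,0,0.1,0]

```text
time: 12.95
eef_pos: [0.6048, 0.2628, -0.0147]
eef_rot: [[0.991, 0.134, 0.0], [0.134, -0.991, -0.0], [0.0, 0.0, -1.0]]
ft_force: [0.6, 0.5, -2.1]
grip_width: 0.0341
gripper_force: 24.8
```

Emit:
step_arm:
  rows: [1,0,0,0.05,0,1,0,0,0.1,0,1,0,0,0.1,0]

```text
time: 13.32
eef_pos: [0.6048, 0.2628, -0.0148]
eef_rot: [[0.991, 0.134, 0.0], [0.134, -0.991, -0.0], [0.0, 0.0, -1.0]]
ft_force: [-3.9, -1.9, 5.5]
grip_width: 0.034
gripper_force: 24.8
```

The grip touched the floor at z = -0.0148 with about 8 N of contact. I'll open partway, to 52 mm so the fingers clear the neighbouring heads, then rise.

Emit:
step_arm:
  rows: [0.2,0,0,0,0,-0.13,0,0,0,0,-0.13,0,0,0,0,-0.13,0,0,0,0,-0.13,0,0,0,0]

```text
time: 13.95
eef_pos: [0.6047, 0.2628, -0.0158]
eef_rot: [[0.991, 0.134, -0.0], [0.134, -0.991, 0.0], [-0.0, -0.0, -1.0]]
ft_force: [-0.1, -0.4, -0.6]
grip_width: 0.0517
gripper_force: 0.0
```

Emit:
step_arm:
  rows: [-0.13,0,0,-0.5,0,-0.13,0,0,-2,0,-0.13,0,0,-5,0,-0.13,0,0,-9,0,-0.13,0,0,-14,0,0.2,0,0,-19,0,1,0,0,-24,0,1,0,0,-27,0,1,0,0,-28.5,0,1,0,0,-28.5,0]

```text
time: 15.2
eef_pos: [0.605, 0.263, 0.2704]
eef_rot: [[0.991, 0.135, 0.002], [0.135, -0.991, 0.001], [0.002, -0.0, -1.0]]
ft_force: [0.3, 0.1, -1.0]
grip_width: 0.0061
gripper_force: 0.0
```

```bash
python3 - <<'E'
from h import *
go(.6065,-.152,.271,68)
E
```

```text
t 15.2 pos [0.605  0.263  0.2704] yaw 7.73 q [-0.02  0.5  -0.63  1.44  0.3   1.29 -2.11] F [ 0.3  0.1 -1. ] w 0.0061
rows: dx dy dz cm [-5.44 41.14 -0.08] spin -1.052
```

Emit:
step_arm:
  rows: [1,-0.2,1.5,0,-0.04,1,-0.6,4.5,0,-0.13,1,-1.1,8.5,0,-0.25,1,-1.7,13,0,-0.38,1,-2.3,17.5,0,-0.51,1,-2.9,22,0,-0.64,1,-3.5,26.5,0,-0.77,1,-4.1,31,0,-0.9,1,-4.7,35.5,0,-1.03,1,-5.1,38.8,0,-1.12,1,-5.4,40.6,0,-1.17,1,-5.4,41.1,0,-1.192]

```text
time: 16.7
eef_pos: [0.6052, -0.1536, 0.267]
eef_rot: [[0.243, 0.97, -0.003], [0.97, -0.243, 0.001], [0.0, -0.003, -1.0]]
ft_force: [-0.4, 0.1, -0.3]
grip_width: 0.0006
gripper_force: 0.0
```

Emit:
step_arm:
  rows: [1,0,0,2,0,1,0,0,5,0,1,0,0,8.5,0,1,0,0,12,0,1,0,0,15,0,1,0,0,17,0,1,0,0,18,0,1,0,0,18,0]

```text
time: 17.7
eef_pos: [0.6063, -0.1512, 0.0888]
eef_rot: [[0.241, 0.971, -0.001], [0.971, -0.241, 0.001], [0.0, -0.001, -1.0]]
ft_force: [0.0, -0.4, 0.6]
grip_width: 0.0004
gripper_force: 0.0
```

```bash
python3 - <<'E'
from h import *
go(.6065,-.152,.049,76)
t=shot('top');s=shot('side','s5')
from h import cv2
# placed grip head
H,S,V=cv2.split(cv2.cvtColor(t['pixels'],cv2.COLOR_RGB2HSV)); 
n,l,q,ce=cv2.connectedComponentsWithStats(((H>15)&(H<32)&(S>120)&(V>80)).astype(np.uint8))
C=[(ce[i].round(1).tolist(),int(q[i,4])) for i in range(1,n) if q[i,4]>6 and ce[i][0]<300 and ce[i][1]<300]; print(C)
o=np.vstack([cv2.resize(t['pixels'][140:300,100:280],(338,300)),cv2.resize(s['pixels'][150:250,290:403],(338,300))])
cv2.imwrite('pics/g7.png',o[:,:,::-1])
E
```

```text
t 17.7 pos [ 0.6063 -0.1512  0.0888] yaw 76.05 q [ 0.71  0.66 -0.71  1.7   0.5   0.97 -0.43] F [ 0.  -0.4  0.6] w 0.0004
rows: dx dy dz cm [-0.08  0.04  3.98] spin 0.001
[([228.6, 176.8], 19), ([218.1, 178.1], 22), ([192.4, 225.0], 870), ([184.5, 182.1], 22), ([174.0, 183.8], 23), ([142.4, 187.5], 21), ([229.8, 186.9], 21), ([131.9, 188.5], 22), ([219.2, 188.2], 20), ([185.6, 192.1], 21), ([175.0, 193.7], 22), ([142.8, 197.4], 23), ([132.2, 198.9], 21)]
```

View pics/g7.png

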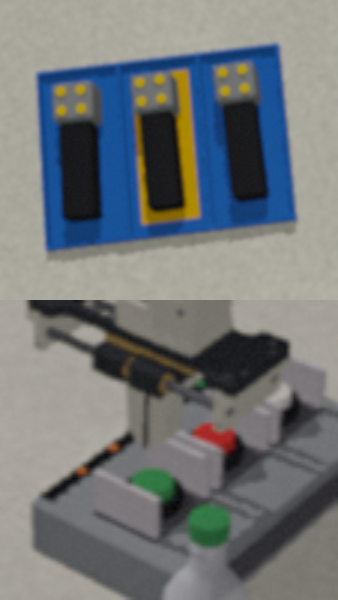

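Top view: the grip lies flat in the middle lane on the card, head up (+x) like its neighbours, and the done grips are undisturbed. Side view: the closed fingertips at crop (148,445) are directly over the green cap (153,485). I'll press in steps, watching the force.

Emit:
step_arm:
  rows: [1,0,0,1,0,1,0,0,2,0,1,0,0,3,0,1,0,0,3.6,0,1,0,0,4,0,1,0,0,4.2,0,1,0,0,4.2,0]

```text
time: 18.68
eef_pos: [0.606, -0.1518, 0.0474]
eef_rot: [[0.242, 0.97, -0.001], [0.97, -0.242, -0.0], [-0.0, -0.001, -1.0]]
ft_force: [-3.5, -1.2, 4.4]
grip_width: 0.0004
gripper_force: 2.3
```

Emit:
step_arm:
  rows: [1,0,0,0.1,0,1,0,0,0.2,0,1,0,0,0.2,0]

```text
time: 19.05
eef_pos: [0.6064, -0.1518, 0.0467]
eef_rot: [[0.242, 0.97, -0.0], [0.97, -0.242, -0.001], [-0.001, 0.0, -1.0]]
ft_force: [-6.7, 0.2, 13.8]
grip_width: 0.0006
gripper_force: 6.6
```

Emit:
step_arm:
  rows: [1,0,0,0.1,0,1,0,0,0.1,0,1,0,0,0.1,0]

```text
time: 19.42
eef_pos: [0.6065, -0.1518, 0.0466]
eef_rot: [[0.241, 0.97, -0.0], [0.97, -0.241, -0.001], [-0.001, 0.0, -1.0]]
ft_force: [-10.0, 1.3, 19.3]
grip_width: 0.0003
gripper_force: 9.6
```

```bash
cat > gm.py <<'E'
from h import *
def m(p,roi=(330,195,352,222)):
    H,S,V=cv2.split(cv2.cvtColor(p,cv2.COLOR_RGB2HSV)); k=np.zeros(H.shape,bool); k[roi[1]:roi[3],roi[0]:roi[2]]=1
    ys,xs=np.where((H>45)&(H<85)&(S>100)&k); 
    return len(ys), {int(x):(int(ys[xs==x].min()),int(ys[xs==x].max())) for x in np.unique(xs)}
E
python3 - <<'E'
from gm import *
s=shot('side','s6'); print('before',m(cv2.imread('pics/s5.png')[:,:,::-1].copy())); print('now',m(s['pixels']))
t=monitor.state(); print(t['eef_pos'],t['ft_force'])
E
```

```text
before (95, {334: (209, 210), 335: (208, 210), 336: (207, 211), 337: (207, 211), 338: (207, 212), 339: (207, 212), 340: (207, 213), 341: (207, 213), 342: (207, 213), 343: (207, 214), 344: (207, 215), 345: (208, 217), 346: (208, 217), 347: (210, 215), 348: (211, 214)})
now (21, {344: (214, 216), 345: (213, 217), 346: (213, 216), 347: (212, 216), 348: (212, 214), 349: (214, 214)})
[ 0.60646519 -0.15183306  0.04654944] [-9.32990018 -0.0862956  19.37095868]
```

Emit:
step_arm:
  rows: [1,0,0,-0.2,0,1,0,0,-0.5,0,1,0,0,-0.5,0]

```text
time: 19.85
eef_pos: [0.607, -0.1518, 0.0496]
eef_rot: [[0.242, 0.97, 0.001], [0.97, -0.242, -0.0], [0.0, 0.001, -1.0]]
ft_force: [-2.6, 0.1, 3.5]
grip_width: 0.0005
gripper_force: 1.6
```

Emit:
step_arm:
  rows: [1,0,0,-0.4,0,1,0,0,-1.5,0,1,0,0,-4,0,1,0,0,-8,0,1,0,0,-12,0,1,0,0,-16,0,1,0,0,-19,0,1,0,0,-20,0,1,0,0,-20,0]

```text
time: 20.98
eef_pos: [0.6067, -0.1518, 0.2494]
eef_rot: [[0.242, 0.97, 0.001], [0.97, -0.242, -0.0], [-0.0, 0.001, -1.0]]
ft_force: [-0.6, 0.2, -0.7]
grip_width: 0.0006
gripper_force: 0.0
```

```bash
python3 - <<'E'
from gm import *
t=shot('top','t7'); s=shot('side','s7'); print(m(s['pixels']))
go(.6065,-.152,.25,76)
# placed grip: yellow dots on head, top view at z=.038
D=np.array([[184.5,182.1],[174,183.8],[185.6,192.1],[175,193.7]]); h=ray(t,D,.0385)
print('head',h.mean(0).round(4), 'card-frame', np.round((h.mean(0)[:2]-[.5991,.2616])@np.array([[.991,-.134],[.134,.991]]),4))
H,S,V=cv2.split(cv2.cvtColor(t['pixels'],cv2.COLOR_RGB2HSV)); 
n,l,q,ce=cv2.connectedComponentsWithStats(((H>15)&(H<32)&(S>120)&(V>80)).astype(np.uint8))
print([ce[i].round(1).tolist() for i in range(1,n) if q[i,4]>6 and ce[i][0]<300 and ce[i][1]<300])
a=cv2.imread('pics/top0.png'); d=np.abs(a[:,:,::-1].astype(int)-t['pixels']).max(2)>40
for nm,r in(('bottle',(300,235,345,285)),('gun',(295,85,352,178)),('doneA',(125,175,160,265)),('doneB',(208,168,248,255))): print(nm,int(d[r[1]:r[3],r[0]:r[2]].sum()))
E
```

```text
(97, {334: (209, 210), 335: (208, 210), 336: (207, 211), 337: (207, 211), 338: (207, 212), 339: (207, 212), 340: (207, 213), 341: (207, 213), 342: (207, 213), 343: (207, 214), 344: (207, 216), 345: (208, 217), 346: (209, 217), 347: (210, 216), 348: (211, 214), 349: (213, 213)})
t 21.07 pos [ 0.6056 -0.1518  0.2477] yaw 76.02 q [ 0.77  0.5  -0.8   1.56  0.37  1.24 -0.33] F [ 0.2  0.1 -0.3] w 0.0009
rows: dx dy dz cm [ 0.01  0.09 -0.23] spin 0.0
head [0.6486 0.2706 0.0385] card-frame [0.0502 0.0022]
[[228.6, 176.8], [218.1, 178.2], [192.4, 225.0], [184.4, 182.2], [174.0, 183.8], [229.9, 187.0], [131.9, 188.5], [142.5, 187.6], [219.2, 188.2], [185.6, 192.1], [175.0, 193.7], [142.8, 197.4], [132.2, 198.9]]
bottle 0
gun 0
doneA 0
doneB 0
```

The button behaved like a spring: a hard stop at the bottom, 3.5 N when 3 mm up, and fully back up afterwards. The grip's head is within 2–3 mm of where it should be, and the bottle, heat gun and done grips show no pixel change. I'm handing in.

```bash
python3 -c "
from rig import order
print(order.job_done())"
```

```text
the job is handed in; nothing more can be done
None
```

I laid the grip flat in the empty lane with its head matching the other two, then pressed the green button fully down and it sprang back up; the first grasp closed above the grip and had to be repeated lower, and I handed in at about 21 s.

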